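# Push a row of sample jars onto the belt

## Task

Hang the empty pan by its arched handle on the hook stand, and stand every glass jar from the bench upright on the bare metal loading plate, in a row in front of the pusher bar. Then pull the pusher's long sprung lever towards you through its full stroke so that all the jars are pushed onto the ribbed belt, and ease it back slowly all the way home, never letting it snap back. Finally set the belt-speed lever to the long white tick, leaving the jars standing on the belt, the pan on its hook, and the other things on the bench where they were.

Things in the scene. Friction and masses are not known exactly. Their poses are not given: they have to be found in the camera images.
- deck: Pusher station, fixed to the bench: 320 mm (x) by 310 mm (y), flat top 30 mm above the bench. Origin: centre of its underside on the bench; x away from the robot, z up. On top, from the robot outwards: steel pusher bar, bare aluminium loading plate, dark ribbed belt (one level surface). Yellow guards 36 mm high along the sides (inner faces y = +-145 mm) and far end (x = +150 mm).
- plate_mid (a point): Middle of the loading plate, on its surface; deck axes. At deck x = -55 mm. The plate runs from deck x = -120 to -10 mm. The pusher bar lies across it, 270 mm long, 37 mm high, its pushing face at deck x = -120 mm when home. A jar is on the plate with its axis at deck x -108 to -20 mm, y +-140 mm.
- belt_mid (a point): Middle of the belt, on its surface, deck axes; at deck x = +70 mm. The belt runs from deck x = -10 to +150 mm and does not move. A jar is on the belt with its axis beyond deck x = +10 mm, y +-140 mm.
- lever_pivot (a point): Point on the sprung lever's hinge axis (which is parallel to deck y) level with the middle of its grip: deck x = -20, y = -252, z = 90 mm; deck axes. A grey gear housing 90 x 30 mm, 120 mm high, stands at deck y = -157 to -187 mm and carries it.
- push_lever (a joint): Sprung lever on the station's -y side, rad: 0 = home (leaning 0.5 rad to deck +x), 1.0 = end stop (leaning 0.5 rad towards the robot). Grip at pivot x + 180 sin(0.5 - q), z + 180 cos(0.5 - q) mm. The bar moves out 120 mm per rad. A spring draws it home: 2 N at the grip at home, 13 N at the end. Let go above 0.2 rad it snaps back; returning faster than 1.2 rad/s counts as snapping.
- lever_grip (a point): Middle of the sprung lever's black grip: an 18 mm round bar 85 mm long along deck y, sticking out to -y from the top of the lever's rod (the rod is 55 mm to +y of this point). 180 mm from the hinge axis, 248 mm above the bench at home. Pinch it from above, fingers closing along deck x; it can turn between them.
- quadrant: Fixed base of the belt-speed lever: grey block 100 x 85 mm, 30 mm high, with a small post in the middle. Origin: centre of its underside on the bench; x points roughly away from the robot, z up. A black arc with tick marks stands on its +y side, up to 130 mm high.
- belt_lever (a joint): Belt-speed lever, rad: 0 upright, positive leaning to quadrant +x (away from the robot), travel -0.85 to +0.85. Hinge axis along quadrant y, 45 mm above its origin. Stays where it is left (2.2 N at the grip moves it). The long white tick is at +0.35; 0.25 to 0.45 counts as set.
- belt_grip (a point): Centre of the belt-speed lever's black grip: 20 mm round bar, 50 mm long along quadrant y, 115 mm from the hinge axis: at quadrant x = 115 sin(q), z = 45 + 115 cos(q) mm. Pinch it from above, fingers closing along quadrant x; it can turn between them.
- long_tick (a point): Outer end of the long white tick on the quadrant's arc, at lever angle +0.35 rad (the four short ticks are grey and thin).
- pan: Empty sheet-steel pan, 70 mm (x) by 110 mm (y), 50 mm high, 0.2 kg, with a rigid arched handle in its y-z plane: 8 mm uprights at y = +-49 mm and an 8 mm round top bar along y, 115 mm above the underside. Stands on the deck at the start. Origin: centre of its underside. The bar can be pinched from above across it (closing along pan x) 26 mm off its middle, leaving the middle for the hook.
- pan_bar (a point): Middle of the pan's top handle bar (on its axis), 115 mm above the pan's underside. Axes as the pan's.
- hook: Hook stand, fixed: foot 100 mm across, post 16 mm thick, 220 mm high, and an 8 mm round hook bar, axis 200 mm above the bench, pointing along the stand's own -x (roughly towards the robot): straight to 78 mm from the post's axis, then turned up to a tip 94 mm out, its top 226 mm high. Origin: centre of the foot's underside.
- hook_seat (a point): Where the pan's handle bar should rest, crosswise: top of the straight hook bar, 52 mm out from the post's axis, 204 mm above the bench; the handle bar's axis rests 4 mm above it. Axes as the hook stand's.
- jar1: One of the glass jars to be loaded (all alike; 2 to 4 are present, an absent one reads None): clear glass, thick heavy base; body 56 mm diameter and straight up to 64 mm, then a shoulder and a 46 mm lip, 80 mm high overall, 0.18 kg, stands on the bench at the start. Origin: centre of its underside, z up its axis.
- jar2: One of the glass jars to be loaded (all alike; 2 to 4 are present, an absent one reads None): clear glass, thick heavy base; body 56 mm diameter and straight up to 64 mm, then a shoulder and a 46 mm lip, 80 mm high overall, 0.18 kg, stands on the bench at the start. Origin: centre of its underside, z up its axis.
- jar3: One of the glass jars to be loaded (all alike; 2 to 4 are present, an absent one reads None): clear glass, thick heavy base; body 56 mm diameter and straight up to 64 mm, then a shoulder and a 46 mm lip, 80 mm high overall, 0.18 kg, stands on the bench at the start. Origin: centre of its underside, z up its axis.
- jar4: One of the glass jars to be loaded (all alike; 2 to 4 are present, an absent one reads None): clear glass, thick heavy base; body 56 mm diameter and straight up to 64 mm, then a shoulder and a 46 mm lip, 80 mm high overall, 0.18 kg, stands on the bench at the start. Origin: centre of its underside, z up its axis.
- tall1: Bystander: tall clear bottle with a cork, 72 mm diameter, 220 mm high. Leave alone. Origin: centre of its underside.
- plug: Bystander: small steel plug gauge, 48 mm diameter, 80 mm high. Leave alone. Origin: centre of its underside.
- wrench: Bystander: wrench lying on the bench. Leave alone. Origin: on its underside; x along it.
- collar: Bystander: plain steel collar, 56 mm diameter with a 28 mm hole, 35 mm high. Leave alone. Origin: centre of its underside.
There are look-alikes about, which are no part of the job. What is shaped like the pan but blue, green or turquoise is not meant.

How it is judged:
On the way, in this order (a step that is already met when the one before it is completed fails the run):
1. the pan hangs on the hook, and every jar stands on the loading plate with the sprung lever home (horizontal distance between pan_bar and hook_seat below 0.04 m and z of pan_bar in the frame of hook_seat between -0.006 and 0.02 m and contact force between pan and hook above 0.3 N and linear speed of pan below 0.06 m/s and x of jar1 in the frame of deck between -0.108 and -0.02 m and y of jar1 in the frame of deck between -0.14 and 0.14 m and z of jar1 in the frame of deck between 0.022 and 0.038 m and angle between each of jar1, jar2, jar3, jar4's own z axis and vertical below 0.15 rad and x of jar2 in the frame of deck between -0.108 and -0.02 m and y of jar2 in the frame of deck between -0.14 and 0.14 m and z of jar2 in the frame of deck between 0.022 and 0.038 m and x of jar3 in the frame of deck between -0.108 and -0.02 m and y of jar3 in the frame of deck between -0.14 and 0.14 m and z of jar3 in the frame of deck between 0.022 and 0.038 m and x of jar4 in the frame of deck between -0.108 and -0.02 m and y of jar4 in the frame of deck between -0.14 and 0.14 m and z of jar4 in the frame of deck between 0.022 and 0.038 m and value of joint push_lever below 0.08 rad), for 0.2 s.
2. the sprung lever is pulled to the end of its stroke and every jar stands on the belt (value of joint push_lever above 0.93 rad and x of jar1 in the frame of deck between 0.01 and 0.145 m and y of jar1 in the frame of deck between -0.14 and 0.14 m and z of jar1 in the frame of deck between 0.022 and 0.038 m and angle between each of jar1, jar2, jar3, jar4's own z axis and vertical below 0.15 rad and x of jar2 in the frame of deck between 0.01 and 0.145 m and y of jar2 in the frame of deck between -0.14 and 0.14 m and z of jar2 in the frame of deck between 0.022 and 0.038 m and x of jar3 in the frame of deck between 0.01 and 0.145 m and y of jar3 in the frame of deck between -0.14 and 0.14 m and z of jar3 in the frame of deck between 0.022 and 0.038 m and x of jar4 in the frame of deck between 0.01 and 0.145 m and y of jar4 in the frame of deck between -0.14 and 0.14 m and z of jar4 in the frame of deck between 0.022 and 0.038 m), for 0.2 s.
3. the sprung lever is back home (value of joint push_lever below 0.06 rad), for 0.2 s.
4. the belt-speed lever is at the long white tick (value of joint belt_lever between 0.25 and 0.45 rad), for 0.3 s.
At the end, for the whole second after the job is handed in: All jars upright (0.15 rad) and still on the belt, axes over 10 mm past the deck's middle, inside the guards; sprung lever home (under 0.06 rad); belt-speed lever at 0.25 to 0.45 rad; pan hanging still on the hook, bar middle within 40 mm of the seat (all of step 4 and horizontal distance between pan_bar and hook_seat below 0.04 m and z of pan_bar in the frame of hook_seat between -0.006 and 0.02 m and contact force between pan and hook above 0.3 N and linear speed of pan below 0.06 m/s and x of jar1 in the frame of deck between 0.01 and 0.145 m and y of jar1 in the frame of deck between -0.14 and 0.14 m and z of jar1 in the frame of deck between 0.022 and 0.038 m and angle between each of jar1, jar2, jar3, jar4's own z axis and vertical below 0.15 rad and x of jar2 in the frame of deck between 0.01 and 0.145 m and y of jar2 in the frame of deck between -0.14 and 0.14 m and z of jar2 in the frame of deck between 0.022 and 0.038 m and x of jar3 in the frame of deck between 0.01 and 0.145 m and y of jar3 in the frame of deck between -0.14 and 0.14 m and z of jar3 in the frame of deck between 0.022 and 0.038 m and x of jar4 in the frame of deck between 0.01 and 0.145 m and y of jar4 in the frame of deck between -0.14 and 0.14 m and z of jar4 in the frame of deck between 0.022 and 0.038 m and linear speed of each of jar1, jar2, jar3, jar4 below 0.03 m/s and value of joint push_lever below 0.06 rad); the robot touches nothing.
It fails at once if the sprung lever snaps back (returns faster than 1.2 rad/s) (velocity of joint push_lever below -1.2 rad/s).
It fails at once if a bystander (tall bottle, plug gauge, collar or wrench) is knocked more than 5 cm aside (distance of any of tall1, plug, collar, wrench from where it was at the start of the episode above 0.05 m).
Of jar1, jar2, jar3, jar4 only 2 to 4 are there at a start; the rules pass over those that are not, and their reading is None.
At some moment in a run one of jar1, jar2, jar3, jar4 may be knocked a few centimetres aside while the robot is not near it.
It also fails if it takes over 210 s, if anything falls off the work surface, if the arm or the gripper's body presses on something with over 40 N, if the wrist force passes 120 N, or if a joint passes its speed limit or range.

## Robot

A 6-joint arm with a two-finger parallel gripper is mounted at the origin on the work surface. World frame = base frame: x ahead of the robot, y to its left, z up, the work surface at z = 0. Lengths are in m, angles in rad, forces in N, time in s.
With the tool pointing down it reaches from about 0.25 to 0.775 m from the base axis. Payload 8.9 kg.
Tool frame: the origin (TCP) lies midway between the tips of the shut fingers; the grasp point (between the pads) lies manip.grip_depth behind it (manip.grip_depth is the distance from the TCP to the grasp point, in m); z points along the fingers, y is the line along which they close (so a half turn about z gives the same grasp; the last joint's range is limited). The gripper opens to 85 mm and grips with 20 to 120 N. Pads are 22 mm wide; open, the fingers measure 114 mm over their backs; the gripper's body (76 mm by 85 mm) begins 54 mm behind the grasp point. The pads swing forward as they close: fully open they stand 13 mm farther back than shut.
Start: joints at [-1.336, 0.291, -0.153, 1.127, 0, 1.431], TCP at [0.192, -0.489, 0.231] pointing down, gripper open.
Joint ranges: [-2.52, 2.52], [-0.91, 1.74], [-1.3, 1.37], [-1.96, 2.02], [-1.52, 1.47], [-3.14, 3.14]. Speed limits (rad/s): [2.22, 2.22, 2.79, 3.14, 3.14, 3.14].

## Interface

Orientations are given as a unit quaternion [x, y, z, w].
In Python, from bench import manip gives the robot as it stands. The module is installed in compiled form; this text tells all that it offers. Calls block until the motion is done:
- manip.move_ptp(position, orientation): joint-space move of the TCP to a pose.
- manip.servo_line(position, frame=None, velocity=0.15, f_stop=None): straight line of the TCP; frame=None keeps the orientation; velocity is the mean speed in m/s. With f_stop (N) it stops when the force on the tool has changed by that much, and returns True; else False.
- manip.move_j(angles): joint-space move.
- manip.set_gripper(opening): finger opening in m; the grip force is fixed at half the most; returns when the fingers have stopped.
- manip.wait(seconds).
- manip.ik(position, orientation): joint angles nearest the present ones, or None.
- manip.capture(name): name is "side" or "top"; returns a dict with "img" (384x512x3 uint8, blue, green, red), "z_map" (384x512 float32, m along the optical axis (not along the pixel's ray), 0 where there is no reading), "vertical_fov" (degrees; the focal length in pixels is half the picture's height over the tangent of half this angle, whatever the lens; pixels are square), "cx", "cy" (the principal point, pixels), "xyz" and "attitude" of the camera in the world. Camera axes: x right, y down, z forward; pixel columns grow to the right and rows downward; lengths in m; the calibration is good to about 2 mm. A picture is of the moment at which its call begins.
A pose or a line that the arm cannot do raises manip.MotionError and nothing moves.
- manip.job_done(): hands the job in; it is judged then, once.
Readings, each from a call of its own:
- manip.read_t(): time.
- manip.read_joint_pos(): joint angles.
- manip.read_qvel(): joint speeds.
- manip.read_tau(): joint torques, N m.
- manip.read_tcp_pos(): TCP position.
- manip.read_tool_rot(): TCP orientation.
- manip.read_contact_force(): force on the tool from outside, world axes, zero at the start.
- manip.read_ft_torque(): the same for the moment, N m.
- manip.read_opening(): finger opening in m.
- manip.read_gripper_force(): force on a finger pad.
Only numpy, scipy, OpenCV 4.12 (cv2) and the standard library are available. Lean on these libraries where they do the work, as an engineer would, in place of code of your own. Each camera call takes 0.05 s, during which the arm holds its last target. There are 200 camera calls.

## Working session

There is one attempt and no reset: what is moved stays moved. The work goes in short steps, each a Python script; the robot and the scene stay as the last script left them, time stands still between calls to the robot, and variables do not carry over. Pictures are saved under pics/ and viewed, at most 14 in all, crops included, and the job is handed in when it is done.

```bash
mkdir -p pics; ls
cat > h.py <<'E'
import numpy as np, cv2, pickle
from bench import manip
from scipy.spatial.transform import Rotation as R
def cam(name,save=None):
    c=manip.capture(name); c['f']=c['img'].shape[0]/2/np.tan(np.radians(c['vertical_fov'])/2)
    a=np.array(c['attitude'],float); c['R']=R.from_quat(a).as_matrix() if a.size==4 else a.reshape(3,3)
    if save: cv2.imwrite('pics/'+save+'.png',c['img']); pickle.dump(c,open(save+'.pkl','wb'))
    return c
def cloud(c):
    h,w=c['z_map'].shape; u,v=np.meshgrid(np.arange(w),np.arange(h)); z=c['z_map']
    p=np.stack([(u-c['cx'])/c['f']*z,(v-c['cy'])/c['f']*z,z],-1)
    return p@c['R'].T+np.array(c['xyz'])
def ray(c,u,v):
    d=c['R']@np.array([(u-c['cx'])/c['f'],(v-c['cy'])/c['f'],1]); return np.array(c['xyz']),d
def atz(c,u,v,z):
    o,d=ray(c,u,v); return o+d*(z-o[2])/d[2]
def proj(c,p):
    q=c['R'].T@(np.array(p)-c['xyz']); return c['cx']+c['f']*q[0]/q[2], c['cy']+c['f']*q[1]/q[2]
E
python3 - <<'E'
from h import *
for n in('side','top'):
    c=cam(n,n+'0'); print(n,c['xyz'],c['attitude'],c['vertical_fov'],c['cx'],c['cy'],(c['z_map']>0).mean())
print(manip.read_tcp_pos(),manip.read_tool_rot(),manip.grip_depth,manip.read_t())
E
```

```text
pics
side [0.20691894 0.96030188 1.43731112] [-0.11837523  0.93850555 -0.32200861  0.03879545] 50.3373880037027 250.24752792285338 195.4627525114812 0.9958241780598959
top [0.3558607  0.0115325  1.29334487] [-0.70404819  0.70832739 -0.04430514  0.02501034] 56.360850336552694 247.1194276902517 188.18897966198236 0.9959665934244791
[ 0.1916228  -0.48835993  0.23078227] [ 9.82583472e-01  1.85820796e-01 -3.31288601e-05 -5.92076007e-04] 0.0187 0.1
```

View pics/side0.png

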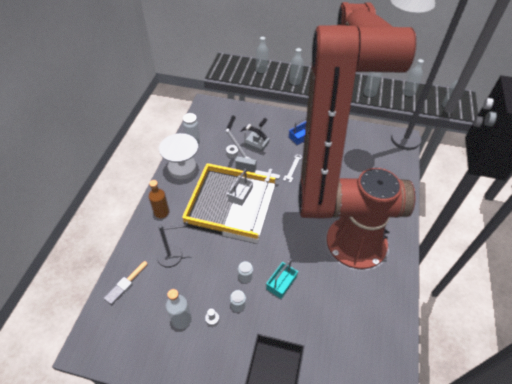

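View pics/top0.png

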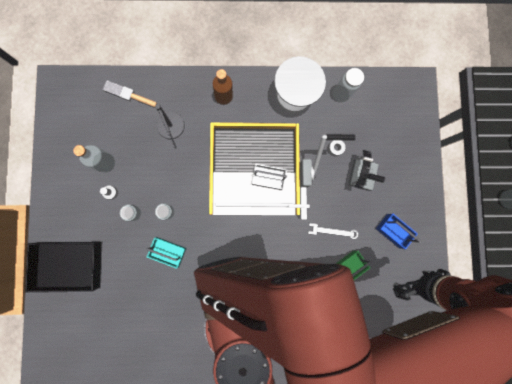

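Top view: the deck is at (255,170) and the steel pan sits on it at (268,176). The look-alikes are turquoise (166,252), blue (397,231) and green (353,265). Jar candidates are (129,213) and (163,212), and maybe (353,78). The knobbed thing at (109,192) could be the plug. I'll take a close crop to check.

Run:
```python
from h import *
t=pickle.load(open('top0.pkl','rb')); s=pickle.load(open('side0.pkl','rb'))
U=lambda i,a,b,c,d:cv2.resize(i[b:d,a:c],(400,300),interpolation=cv2.INTER_CUBIC)
T,S=t['img'],s['img']
cv2.imwrite('pics/crop1.png',np.vstack([np.hstack([U(T,70,130,230,250),U(T,200,110,320,200+20)]),np.hstack([U(T,290,50,410,140),U(S,160,210,320,330)])]))
Pt=cloud(t)
for n,(u,v) in dict(jA=(129,213),jB=(163,212),plug=(109,192),w=(353,78),hook=(163,110),pan=(268,176),plate=(230,200),belt=(255,140),bench=(300,245)).items():
    print(n,Pt[v,u].round(3),(Pt[v-9:v+10,u-9:u+10,2]).max().round(3))
```

```text
jA [0.393 0.374 0.081] 1.293
jB [0.396 0.261 0.079] 0.089
plug [0.466 0.451 0.058] 1.293
w [ 0.831 -0.372  0.161] 1.293
hook [0.716 0.246 0.179] 1.293
pan [ 0.523 -0.098  0.036] 1.293
plate [0.438 0.037 0.031] 1.293
belt [ 0.655 -0.053  0.027] 1.293
bench [ 0.277 -0.213 -0.002] 1.293
```

View pics/crop1.png

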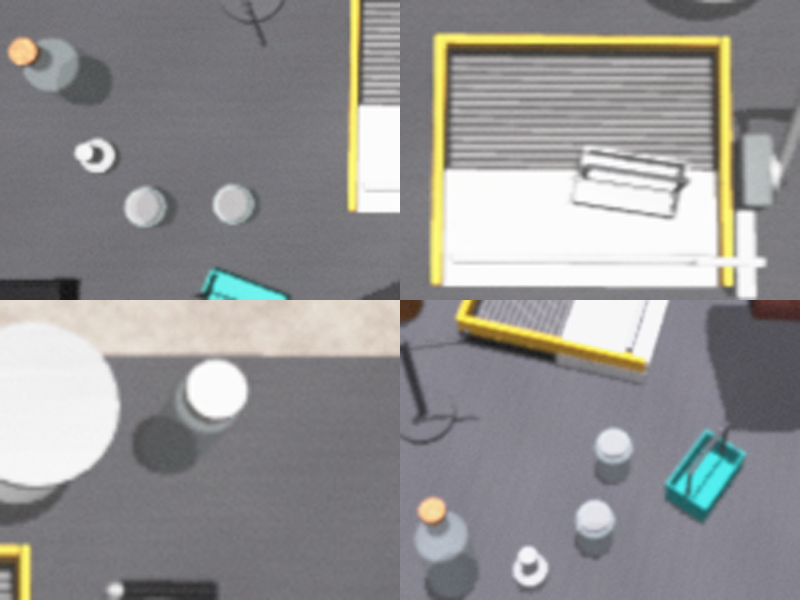

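The crops show two real jars, jA (129,213) and jB (163,212), both with tops near 80 mm. The knobbed steel plug is at (109,192). The capped thing at (353,78) is 160 mm tall, so it is a look-alike. The steel pan is on the deck at (268,176). Next I'll fit poses from the clouds of both cameras.

```bash
cat >> h.py <<'E'
def merged(tag,top='top',side='side'):
    P=[];C=[];K=[]
    for i,n in enumerate((top+tag,side+tag)):
        c=pickle.load(open(n+'.pkl','rb')); p=cloud(c); m=c['z_map']>0
        # drop flying pixels at depth edges
        z=c['z_map']; 
        P.append(p[m]);C.append(c['img'][m].astype(int));K.append(np.full(m.sum(),i))
    return np.vstack(P),np.vstack(C),np.concatenate(K)
def box(P,x0,x1,y0,y1,z0,z1):
    return (P[:,0]>x0)&(P[:,0]<x1)&(P[:,1]>y0)&(P[:,1]<y1)&(P[:,2]>z0)&(P[:,2]<z1)
E
python3 - <<'E'
from h import *
P,C,K=merged('0')
yel=(C[:,2]>130)&(C[:,1]>100)&(C[:,0]<70)&box(P,.3,.85,-.3,.25,.05,.08)
for k in(0,1):
    p=P[yel&(K==k)]; print('deck',k,len(p),np.median(p[:,2]).round(4),cv2.minAreaRect(p[:,:2].astype(np.float32)))
def show(n,m,k):
    p=P[m&(K==k)]; print(n,k,len(p)); 
    if len(p)>2: print('  med',np.median(p,0).round(4),'min',p.min(0).round(3),'max',p.max(0).round(3),cv2.minAreaRect(p[:,:2].astype(np.float32)))
for k in(0,1):
    show('hook',box(P,.55,.8,.15,.35,.19,.24),k)
    show('pan',box(P,.45,.65,-.18,.0,.130,.16),k)
    show('panrim',box(P,.45,.65,-.18,.0,.074,.095),k)
    show('grip',box(P,.5,.8,-.42,-.25,.23,.27),k)
    show('beltlev',box(P,.5,.75,-.55,-.33,.135,.18),k)
    show('quadbase',box(P,.5,.75,-.55,-.33,.02,.04),k)
    show('jA',box(P,.35,.44,.32,.42,.07,.095),k)
    show('jB',box(P,.35,.44,.21,.31,.07,.095),k)
E
```

```text
deck 0 65 0.0623 ((0.687289834022522, -0.028422847390174866), (0.11141379922628403, 0.3134629726409912), 22.365867614746094)
deck 1 302 0.0574 ((0.5450621843338013, -0.0449133962392807), (0.312095582485199, 0.3083060085773468), 88.91242980957031)
hook 0 101
  med [0.6854 0.2407 0.2058] min [0.625 0.214 0.191] max [0.723 0.259 0.23 ] ((0.6733561158180237, 0.23799610137939453), (0.10523679852485657, 0.014504214748740196), 20.335865020751953)
pan 0 83
  med [ 0.5166 -0.1005  0.1491] min [ 0.503 -0.149  0.131] max [ 0.527 -0.047  0.154] ((0.5158979296684265, -0.098220594227314), (0.1048361137509346, 0.008002063259482384), 78.89421081542969)
panrim 0 105
  med [ 0.5134 -0.0942  0.0799] min [ 0.472 -0.156  0.074] max [ 0.559 -0.039  0.095] ((0.5157492160797119, -0.09883628040552139), (0.10998668521642685, 0.0707748755812645), 79.06291961669922)
grip 0 188
  med [ 0.6074 -0.2934  0.2551] min [ 0.597 -0.34   0.233] max [ 0.621 -0.25   0.261] ((0.6110021471977234, -0.2947605550289154), (0.023954251781105995, 0.09042494744062424), 3.181016445159912)
beltlev 0 48
  med [ 0.5044 -0.4267  0.1636]
[... 1664 characters left out ...]
.5050123333930969, -0.42989811301231384), (0.044935133308172226, 0.010978812351822853), 81.7237777709961)
quadbase 1 205
  med [ 0.5622 -0.4156  0.0291] min [ 0.503 -0.499  0.02 ] max [ 0.651 -0.33   0.039] ((0.5668710470199585, -0.3940199017524719), (0.18951737880706787, 0.10712668299674988), 56.24559783935547)
jA 1 131
  med [0.3956 0.3829 0.0782] min [0.37  0.362 0.071] max [0.418 0.404 0.086] ((0.3963364362716675, 0.38202452659606934), (0.04323437809944153, 0.04550018534064293), 68.17308807373047)
jB 1 114
  med [0.3982 0.2657 0.0781] min [0.377 0.243 0.071] max [0.42  0.289 0.085] ((0.3976619243621826, 0.26702284812927246), (0.041711196303367615, 0.046199001371860504), 9.41950511932373)
```

Run:
```python
from h import *
P,C,K=merged('0')
yel=(C[:,2]-C[:,0]>60)&(C[:,1]-C[:,0]>40)&box(P,.3,.85,-.3,.25,.02,.08)
for k in(0,1):
    p=P[yel&(K==k)]; print('deck',k,len(p),np.percentile(p[:,2],[5,50,90]).round(4),cv2.minAreaRect(p[:,:2].astype(np.float32)))
    for n,m in dict(left=box(p,.43,.65,.08,.2,.05,.08),right=box(p,.43,.65,-.25,-.17,.05,.08),far=box(p,.67,.75,-.15,.06,.05,.08)).items():
        q=p[m]; 
        if len(q)<10: print(n,len(q)); continue
        a,b=(1,0) if n=='far' else (0,1)
        f=np.polyfit(q[:,a],q[:,b],1); print(' ',n,len(q),f.round(4),'centre',q.mean(0).round(4), (q[:,b]-np.polyval(f,q[:,a])).std().round(4))
    h=P[(K==k)]; bar=h[box(h,.6,.71,.19,.3,.195,.212)]; f=np.polyfit(bar[:,0],bar[:,1],1); print('hookbar',len(bar),f,np.arctan(f[0]),'rng',bar[:,0].min(),bar[:,0].max(),bar[:,2].mean())
    post=h[box(h,.7,.76,.22,.3,.215,.24)]; print('post',len(post),post.mean(0)); tip=h[box(h,.6,.65,.19,.3,.212,.24)]; print('tip',len(tip),tip.mean(0))
    post=h[box(h,.69,.76,.22,.3,.05,.18)]; print('postmid',len(post),post.mean(0))
    bl=h[box(h,.44,.56,-.5,-.38,.12,.18)]; print('bl',len(bl),np.median(bl,0),bl.min(0),bl.max(0))
    q=h[box(h,.46,.62,-.5,-.33,.024,.034)]; print('quad',len(q),cv2.minAreaRect(q[:,:2].astype(np.float32)))
t=pickle.load(open('top0.pkl','rb'));s=pickle.load(open('side0.pkl','rb'))
cv2.imwrite('pics/crop2.png',np.hstack([cv2.resize(t['img'][140:210,330:410],(400,350),interpolation=2),cv2.resize(s['img'][110:180,215:295],(400,350),interpolation=2)]))
```

```text
deck 0 901 [0.0534 0.0657 0.0692] ((0.5471289753913879, -0.04959133267402649), (0.3105480968952179, 0.3195556700229645), 89.50115966796875)
  left 187 [-0.0194  0.1109] centre [0.5407 0.1004 0.0662] 0.0029
  right 233 [-0.012  -0.1918] centre [ 0.5394 -0.1983  0.0643] 0.0034
  far 207 [0.014  0.7009] centre [ 0.7003 -0.0384  0.0649] 0.0032
hookbar 65 [ 0.42117792 -0.04712918] 0.3986288660873238 rng 0.6363633761153309 0.7084250407459812 0.2043719690204317
post 20 [0.71422833 0.25330738 0.22046439]
tip 7 [0.62767967 0.21714695 0.22447359]
postmid 49 [0.71065734 0.24869356 0.1115162 ]
bl 237 [ 0.51299466 -0.42021572  0.12785736] [ 0.48513866 -0.46071021  0.12014228] [ 0.55988901 -0.39635042  0.16942988]
quad 338 ((0.5478668212890625, -0.4026244580745697), (0.1885296106338501, 0.10771097987890244), 65.83517456054688)
deck 1 1040 [0.0325 0.0566 0.066 ] ((0.5485975742340088, -0.05157811939716339), (0.32578611373901367, 0.3210032880306244), 88.66008758544922)
  left 186 [-0.0239  0.1164] centre [0.5429 0.1034 0.0608] 0.0033
  right 165 [-0.0054 -0.1942] centre [ 0.5417 -0.1971  0.0607] 0.0049
  far 133 [0.0137 0.7001] centre [ 0.6996 -0.0405  0.0616] 0.0034
hookbar 55 [ 0.41895316 -0.0438566 ] 0.3967377887783502 rng 0.6302077304884501 0.7098919976667912 0.2015323389708748
post 13 [0.715039   0.25333017 0.21801023]
tip 8 [0.62942573 0.21932433 0.21620512]
postmid 80 [0.71199471 0.25814641 0.11689391]
bl 86 [ 0.51042354 -0.42012308  0.13660074] [ 0.48478552 -0.46301741  0.12024289] [ 0.55960837 -0.3931473   0.17074382]
quad 161 ((0.546937882900238, -0.4028995633125305), (0.18604353070259094, 0.10649053007364273), 65.78233337402344)
```

View pics/crop2.png

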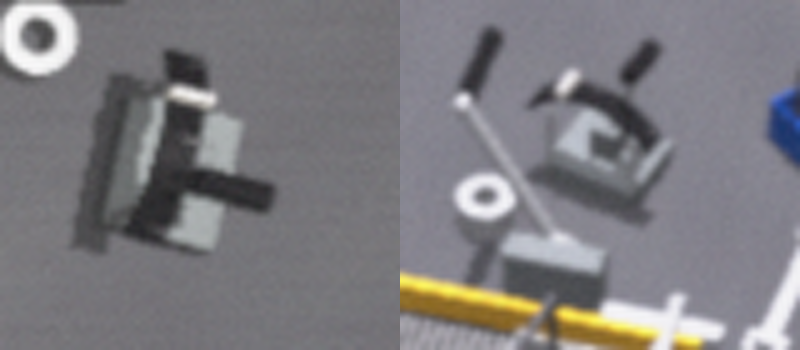

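Crop: the belt lever grip is at about (377,178) in the top image. The white long tick is at (368,159), farther from the robot than the lever. Now I'll grasp the pan.

```bash
cat >> h.py <<'E'
DECK=np.array([.5453,-.0485]); DY=-.014
def d2w(x,y): c,s=np.cos(DY),np.sin(DY); return DECK+[c*x-s*y,s*x+c*y]
GD=manip.grip_depth
def q(psi): return [float(np.cos(psi/2)),float(np.sin(psi/2)),0.,0.]
def best(p,psi):
    "psi or psi+-pi, whichever keeps joint 6 most central"
    c=[]
    for k in(-1,0,1):
        a=psi+k*np.pi
        try: j=manip.ik(list(p),q(a))
        except Exception: j=None
        if j is not None: c.append((abs(j[5])+.3*abs(j[5]-manip.read_joint_pos()[5]),a,j))
    c.sort(key=lambda t:t[0]); return c[0][1]
def go(p,psi): manip.move_ptp([float(x) for x in p],q(psi))
def line(p,v=.15,f=None,psi=None): return manip.servo_line([float(x) for x in p],velocity=v,f_stop=f) if psi is None else manip.servo_line([float(x) for x in p],q(psi),v,f)
E
python3 - <<'E'
from h import *
yaw=-.19; b=np.array([.5158,-.0978]); off=.026*np.array([-np.sin(yaw),np.cos(yaw)]); g=b+off
zg=.145-GD
best_=[]
ps=best([*g,.25],yaw+np.pi/2); print(ps, manip.ik([*g,.25],q(ps)))
# same for hooking
hp=.398; print([ (a,None if (j:=manip.ik([.65,.26,.24],q(a))) is None else np.round(j,2)) for a in (hp+np.pi/2,hp-np.pi/2)])
go([*g,.25],ps); manip.set_gripper(.06)
print('stop',line([*g,zg],.12,8)); manip.set_gripper(0.0)
print(manip.read_opening(),manip.read_gripper_force(),manip.read_tcp_pos())
line([*g,.28],.12)
print(manip.read_opening(),manip.read_contact_force(),manip.read_joint_pos().round(2) if hasattr(manip.read_joint_pos(),'round') else manip.read_joint_pos(),manip.read_t())
cam('top','top1');cam('side','side1')
E
```

```text
1.3807963267948966 [-0.27702641  0.28238347 -0.11521388  1.17319898  0.          1.48376992]
[(1.9687963267948967, array([0.28, 0.65, 0.44, 1.36, 0.  , 1.45])), (-1.1727963267948964, array([ 0.28,  0.65,  0.44,  1.36,  0.  , -1.69]))]
stop False
0.0060798129428866875 58.58844459056854 [ 0.52109876 -0.07233409  0.12660137]
0.005608481118389368 [ 0.04588438  0.49406827 -2.15151421] [-0.28  0.27 -0.05  1.25 -0.    1.48] 5.55
```

View pics/side1.png

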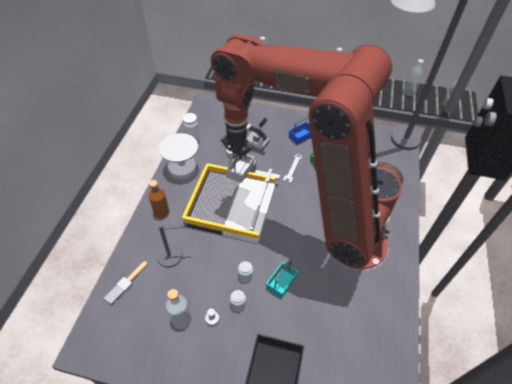

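View pics/top1.png

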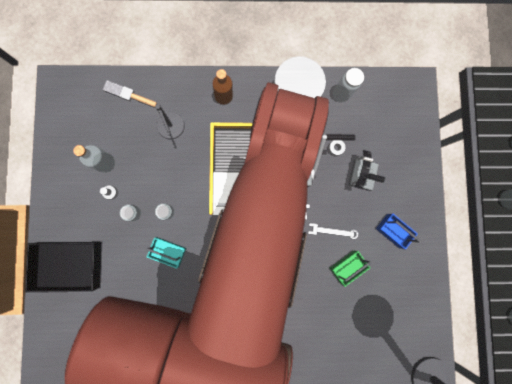

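The pan is lifted (2.15 N). The right side of the bench shows no more jars. Next I'll hang the pan.

Run:
```python
from h import *
y=.398; ex=np.array([np.cos(y),np.sin(y)]); ey=np.array([-ex[1],ex[0]]); post=np.array([.715,.2546]); ps=y+np.pi/2
def T(out,z): return [*(post-out*ex+.026*ey), z-GD]
p=manip.read_tcp_pos(); 
go(T(.165,.31),ps); line(T(.165,.243),.15)
c=cam('side','side2'); cam('top','top2')
for z,n in((.243,'barmid'),): print(proj(c,[*(post-.165*ex),z]))
P,C,K=merged('2'); b=post-.165*ex
for k in(0,1):
    p=P[(K==k)&box(P,b[0]-.07,b[0]+.07,b[1]-.08,b[1]+.08,.1,.27)]
    rel=p[:,:2]-b; lx,ly=rel@ex,rel@ey
    m=(p[:,2]>.225)&(ly<.012)&(ly>-.06)&(abs(lx)<.02); print(k,m.sum(),lx[m].mean(),np.polyfit(ly[m],lx[m],1),np.percentile(p[m,2],[10,50,90]),ly[m].min())
I=np.hstack([cv2.resize(c['img'][200:300,130:250],(400,333),interpolation=2),cv2.resize(pickle.load(open('top2.pkl','rb'))['img'][80:200,100:244],(400,333),interpolation=2)]); cv2.imwrite('pics/crop3.png',I)
```

```text
(np.float64(205.63707592212785), np.float64(216.29822352860492))
0 64 -0.0027412175060901565 [ 0.00763262 -0.00256795] [0.24383818 0.24824207 0.25059436] -0.052543766437070726
1 6 -0.002856973503324064 [-0.07732864 -0.00241378] [0.24449428 0.24628861 0.24778646] 0.0004915918523324087
```

View pics/crop3.png

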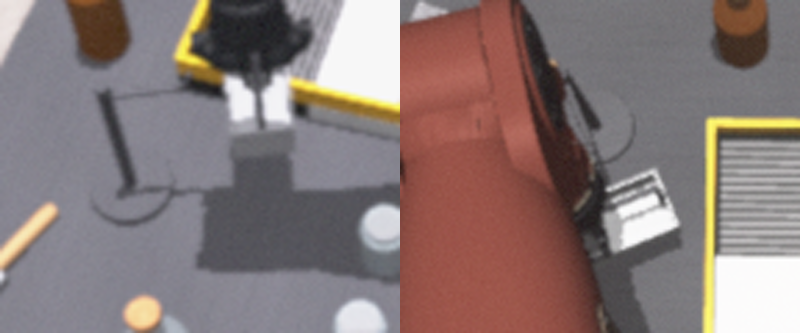

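The pan is level, and its bar is squared to the hook at the expected height, just outside the tip. Going in.

Run:
```python
from h import *
y=.398; ex=np.array([np.cos(y),np.sin(y)]); ey=np.array([-ex[1],ex[0]]); post=np.array([.715,.2546])
def T(out,z): return [*(post-out*ex+.026*ey), z-GD]
print('in',line(T(.052,.244),.08,6), manip.read_contact_force())
print('down',line(T(.052,.205),.03,3), manip.read_tcp_pos()[2]+GD, manip.read_contact_force())
manip.set_gripper(.03); manip.wait(.3)
line(T(.052,.31),.1); manip.wait(.3)
go([.40,.264,.25],best([.40,.264,.25],0)); 
manip.set_gripper(.085)
cam('side','side3'); cam('top','top3'); print(manip.read_t(),manip.read_tcp_pos())
P,C,K=merged('3'); b=post-.052*ex
for k in(0,1):
    p=P[(K==k)]; rel=p[:,:2]-b; lx,ly=rel@ex,rel@ey
    m=(p[:,2]>.19)&(p[:,2]<.23)&(abs(ly)<.07)&(abs(ly)>.012)&(abs(lx)<.035); print(k,m.sum(),lx[m].mean(),np.percentile(p[m,2],[10,50,90]),ly[m].min(),ly[m].max())
s,t=[pickle.load(open(n+'3.pkl','rb'))['img'] for n in('side','top')]
cv2.imwrite('pics/crop4.png',np.hstack([s,cv2.resize(t,(288,384*288//512)).copy() if 0 else cv2.copyMakeBorder(cv2.resize(t[60:210,90:202],(287,384),interpolation=2),0,0,0,0,0)]))
```

```text
in False [ 0.31706319 -0.36269803 -2.27249641]
down True 0.206503978706855 [0.0954464  0.96545102 4.31614664]
14.025 [0.40000021 0.264003   0.24998649]
0 79 -0.004082213200583369 [0.2037732  0.21118172 0.21386287] -0.05172264006762042 0.0524803144264933
1 49 -0.003163818006458246 [0.20010534 0.20746958 0.21206663] -0.04947871058441375 0.05518629240187545
```

View pics/crop4.png

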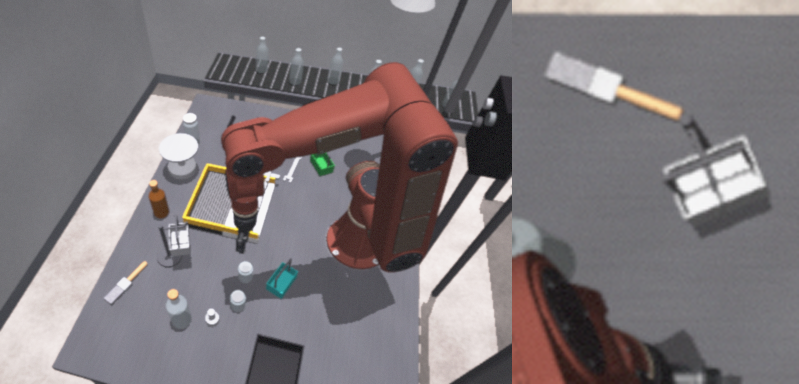

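The pan hangs on the hook (bar axis about 207 mm, 4 mm from the seat), and no hidden jars appear near the base, so there are two. Jars next, re-measuring each one just before its pick.

```bash
cat >> h.py <<'E'
def find(xy,z0,z1,r=.05,side=True,top=True):
    "centre of the lip (46 mm) or top seen by each camera"
    out={}
    for n,on in(('top',top),('side',side)):
        if not on: continue
        P=cloud(cam(n)).reshape(-1,3); m=(np.hypot(P[:,0]-xy[0],P[:,1]-xy[1])<r)&(P[:,2]>z0)&(P[:,2]<z1)
        if m.sum()>40:
            o=cv2.minEnclosingCircle(P[m,:2].astype(np.float32)); k=cv2.minAreaRect(P[m,:2].astype(np.float32)); out[n]=(np.round(k[0],4),np.round(k[1],3),int(m.sum()))
    return out
E
python3 - <<'E'
from h import *
def jar(nom,place,views):
    f=find(nom,.072,.095,**views); print(f)
    c=np.mean([v[0] for v in f.values()],0) if f else np.array(nom); print('at',c)
    zg=.046-GD-.004
    a=best([*c,.2],0.0); go([*c,.2],a); manip.set_gripper(.085)
    print('stop',line([*c,zg],.12,6)); manip.set_gripper(.0)
    print(manip.read_opening(),manip.read_gripper_force(),manip.read_t())
    line([*c,.20],.15); print('w',manip.read_contact_force())
    w=d2w(*place); b=best([*w,.20],DY+np.pi/2); go([*w,.20],b)
    line([*w,zg+.045],.12); print('down',line([*w,zg+.0295],.02,3),manip.read_tcp_pos()[2]-zg)
    manip.set_gripper(.076); line([*w,.20],.12)
    print(find(w,.100,.13,side=True,top=False), w, manip.read_t())
jar((.397,.265),(-.054,.045),dict(side=True,top=False))
E
```

```text
{'side': (array([0.3975, 0.2656]), array([0.041, 0.046]), 109)}
at [0.3975 0.2656]
stop False
0.05525880881221866 62.261778116226196 16.625
w [-0.36565757  0.72832093 -2.88233939]
down True 0.030671017828743364
{'side': (array([ 0.4859, -0.0034]), array([0.043, 0.048]), 89)} [ 0.49193527 -0.00274843] 22.75
```

```bash
cat > jar.py <<'E'
from h import *
def jar(nom,place,views):
    f=find(nom,.072,.095,**views); print(f)
    c=np.mean([v[0] for v in f.values()],0) if f else np.array(nom); print('at',c)
    zg=.046-GD-.004
    a=best([*c,.2],0.0); go([*c,.2],a); manip.set_gripper(.085)
    print('stop',line([*c,zg],.12,6)); manip.set_gripper(.0)
    print(manip.read_opening(),manip.read_gripper_force(),manip.read_t())
    line([*c,.20],.15); print('w',manip.read_contact_force())
    w=d2w(*place); b=best([*w,.20],DY+np.pi/2); go([*w,.20],b)
    line([*w,zg+.045],.12); print('down',line([*w,zg+.0295],.02,3),manip.read_tcp_pos()[2]-zg)
    manip.set_gripper(.076); line([*w,.20],.12)
E
python3 - <<'E'
from jar import *
jar((.396,.3817),(-.054,-.045),dict(side=True,top=True))
line([.40,-.13,.30],.2) 
go([.30,-.35,.32],best([.3,-.35,.32],0))
cam('side','side5'); cam('top','top5'); print(manip.read_t())
P,C,K=merged('5')
for k in(0,1):
    for n,d in(('B',(-.054,.045)),('A',(-.054,-.045))):
        w=d2w(*d); m=(K==k)&(np.hypot(P[:,0]-w[0],P[:,1]-w[1])<.045)&(P[:,2]>.1)&(P[:,2]<.13); print(n,k,w,cv2.minAreaRect(P[m,:2].astype(np.float32))[:2] if m.sum()>5 else m.sum(),np.median(P[m,2]))
s,t=[pickle.load(open(n+'5.pkl','rb'))['img'] for n in('side','top')]
cv2.imwrite('pics/p5.png',np.hstack([s,cv2.resize(t[100:250,190:302],(287,384),interpolation=2)]))
cv2.imwrite('pics/p5t.png',t)
E
```

```text
{'top': (array([0.3949, 0.3808]), array([0.043, 0.044]), 158), 'side': (array([0.396 , 0.3823]), array([0.045, 0.043]), 126)}
at [0.39545 0.38155]
stop False
0.054778972374080304 62.7876877784729 26.5917
w [ 0.77933028  0.25792887 -2.2377507 ]
down True 0.030679312819993098
36.1167
B 0 [ 0.49193527 -0.00274843] ((0.48882368206977844, -0.0078041888773441315), (0.043202370405197144, 0.04674707353115082)) 0.11054720617793912
A 0 [ 0.49067531 -0.09273961] ((0.48584991693496704, -0.0957544669508934), (0.0448031984269619, 0.04761843383312225)) 0.10968673445335586
B 1 [ 0.49193527 -0.00274843] ((0.4875515103340149, -0.005400747060775757), (0.04138041287660599, 0.04455748200416565)) 0.10697487394689364
A 1 [ 0.49067531 -0.09273961] ((0.487104207277298, -0.09221290051937103), (0.04244089126586914, 0.045621320605278015)) 0.10728727575938912
```

View pics/p5.png

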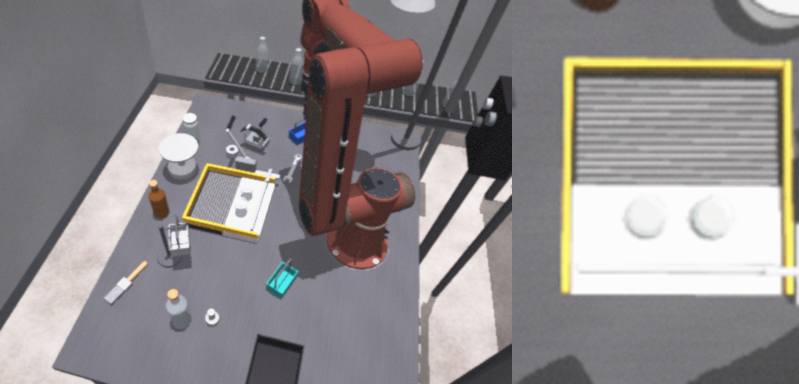

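View pics/p5t.png

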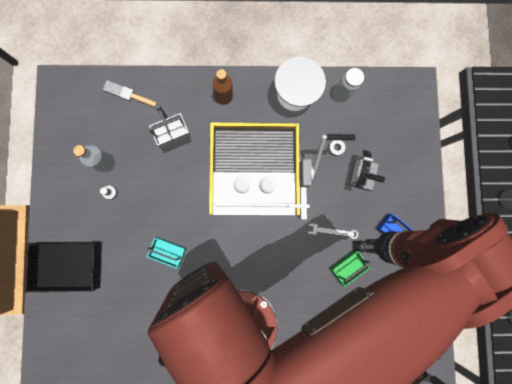

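Both jars stand on the plate at (242,185) and (267,185) in the top view, deck x ≈ -58 mm. No other jar is anywhere and the pan is hanging. Now the sprung lever.

```bash
cat >> h.py <<'E'
def lev(qq,dz=0,r=.180):
    a=.5-qq; w=d2w(-.02+r*np.sin(a),-.254); return [*w,.09+r*np.cos(a)-GD+dz]
E
python3 - <<'E'
from h import *
p=lev(0,.12); a=best(p,DY+np.pi/2); 
go([.50,-.30,.37],a); go(p,a)
manip.set_gripper(.05); print('stop',line(lev(0),.1,6)); f0=np.array(manip.read_contact_force())
manip.set_gripper(0.); print(manip.read_opening(),manip.read_gripper_force(),f0,manip.read_contact_force(),manip.read_tcp_pos(),lev(0))
for qq in np.linspace(.1,1.0,10):
    line(lev(qq),.06); print(round(qq,2),np.round(manip.read_contact_force(),1),end=' ')
manip.wait(.4); print(manip.read_contact_force(),manip.read_opening(),manip.read_tcp_pos(),lev(1.0))
cam('side','side6'); cam('top','top6'); print(manip.read_t())
P,C,K=merged('6')
for k in(0,1):
    m=(K==k)&box(P,.5,.68,-.18,.08,.1,.13); print(k,m.sum(),P[m].min(0).round(3),P[m].max(0).round(3))
    m=(K==k)&box(P,.4,.62,-.16,.07,.06,.073); print(' bar',m.sum(),np.median(P[m],0).round(3) if m.any() else '')
s,t=[pickle.load(open(n+'6.pkl','rb'))['img'] for n in('side','top')]
cv2.imwrite('pics/p6.png',np.hstack([s[100:292,150:350].repeat(2,0).repeat(2,1),cv2.resize(t[90:240,190:346],(399,384),interpolation=2)]))
E
```

```text
stop False
0.016289023976410483 58.35474193096161 [-0.89396301  0.58308997  0.66650792] [7.11956327 0.3836484  2.91106145] [ 0.61006701 -0.30378225  0.23083081] [np.float64(0.6080342161499019), np.float64(-0.30340323044450274), np.float64(0.2292648611402671)]
0.1 [6.7 1.2 5.5] 0.2 [9.1 1.  5.8] 0.3 [10.   1.4  7.7] 0.4 [10.3  1.9  9.5] 0.5 [11.3  1.9 12.3] 0.6 [ 8.8  3.7 20.5] 0.7 [ 7.6  2.8 19.2] 0.8 [10.9  1.  13. ] 0.9 [11.3  1.2 10.8] 1.0 [15.9  1.6  9.2] [14.92802901  1.77926634 10.84786888] 0.015973584542671056 [ 0.44043004 -0.30238836  0.23238076] [np.float64(0.4354579361091284), np.float64(-0.3009870046617847), np.float64(0.2292648611402671)]
45.45
0 300 [ 0.551 -0.116  0.1  ] [0.598 0.015 0.117]
 bar 245 [ 0.54  -0.036  0.067]
1 165 [ 0.552 -0.117  0.1  ] [0.597 0.017 0.117]
 bar 172 [ 0.543 -0.038  0.066]
```

View pics/p6.png

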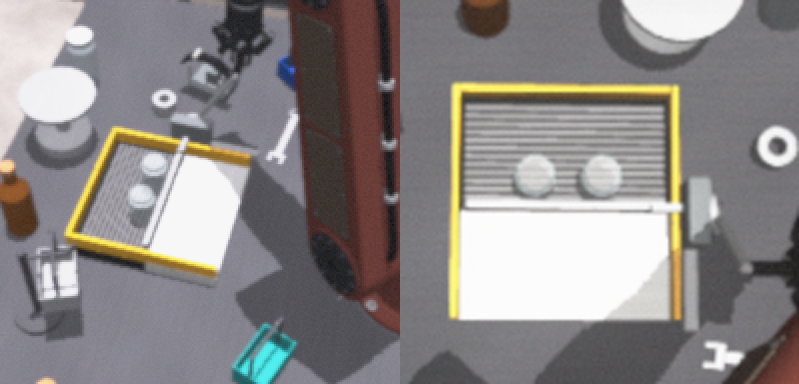

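The jars stand on the belt at deck x ≈ +29 mm, with the bar nearly at its full stroke. I'll press lightly on the end stop to be sure, then ease back slowly.

Run:
```python
from h import *
print(line(lev(1.06),.03,15),manip.read_tcp_pos(),manip.read_contact_force()); manip.wait(.5)
for qq in np.linspace(.95,0,20): line(lev(qq),.05); 
print(manip.read_contact_force(),manip.read_tcp_pos(),manip.read_t())
# on past home until the stop is felt
print(line(lev(-.06),.03,8),manip.read_tcp_pos(),manip.read_contact_force())
cam('side','side7'); cam('top','top7')
P,C,K=merged('7')
for k in(0,1):
    m=(K==k)&box(P,.5,.68,-.18,.08,.1,.13); print(k,m.sum(),P[m].min(0).round(3),P[m].max(0).round(3))
    m=(K==k)&box(P,.38,.5,-.16,.07,.06,.073); print(' bar',m.sum(),np.median(P[m],0).round(3) if m.any() else '')
```

```text
True [ 0.44143718 -0.3024265   0.23282588] [10.07643826  3.65208484  8.85556655]
[ 4.40950221 -6.12350369  0.55854097] [ 0.60965049 -0.30384263  0.2285992 ] 52.7917
True [ 0.61406278 -0.303958    0.22624333] [-2.07950396  0.70492931  6.50752729]
0 299 [ 0.551 -0.12   0.1  ] [0.598 0.015 0.116]
 bar 62 [ 0.421 -0.135  0.067]
1 164 [ 0.552 -0.117  0.1  ] [0.598 0.017 0.117]
 bar 114 [ 0.42  -0.038  0.065]
```

Run:
```python
from h import *
for t in '57':
    P,C,K=merged(t)
    for k in(0,1):
        m=(K==k)&box(P,.38,.5,-.16,.07,.061,.073)&(C.min(1)>100); print(t,k,m.sum(),np.mean(P[m],0).round(4))
for t in '6':
    P,C,K=merged(t)
    for k in(0,1):
        m=(K==k)&box(P,.5,.56,-.16,.07,.061,.073)&(C.min(1)>100); print(t,k,m.sum(),np.mean(P[m],0).round(4))
manip.set_gripper(.05); p=np.array(manip.read_tcp_pos()); p[2]+=.12; line(p,.1); manip.wait(.3)
go([.42,-.28,.36],best([.42,-.28,.36],0))
cam('side','side8'); cam('top','top8'); print(manip.read_t())
P,C,K=merged('8')
for k in(0,1):
    m=(K==k)&box(P,.38,.5,-.16,.07,.061,.073)&(C.min(1)>100); print('bar',k,m.sum(),np.mean(P[m],0).round(4))
    m=(K==k)&box(P,.55,.66,-.35,-.25,.235,.27); print('grip',np.mean(P[m],0).round(4))
    m=(K==k)&box(P,.5,.68,-.18,.08,.1,.13); print('jars',m.sum(),P[m].min(0).round(3),P[m].max(0).round(3))
    # belt lever grip: dark points above the arc
    m=(K==k)&box(P,.44,.62,-.52,-.33,.135,.18); g=P[m]; print('bl',m.sum(),np.mean(g,0).round(4),cv2.minAreaRect(g[:,:2].astype(np.float32)),np.percentile(g[:,2],[10,90]))
    m=(K==k)&box(P,.46,.64,-.5,-.33,.026,.034)&(C.min(1)>75); print('blk',m.sum(),cv2.minAreaRect(P[m,:2].astype(np.float32)))
    m=(K==k)&box(P,.5,.64,-.5,-.33,.06,.14)&(C.min(1)>150); print('tick',m.sum(),np.mean(P[m],0).round(4) if m.any() else '',P[m].max(0) if m.any() else '')
s,t=[pickle.load(open(n+'8.pkl','rb'))['img'] for n in('side','top')]
cv2.imwrite('pics/p8.png',np.hstack([cv2.resize(s[100:190,210:300],(400,400),interpolation=2),cv2.resize(t[135:215,320:400],(400,400),interpolation=2)]))
```

```text
5 0 277 [ 0.4219 -0.0467  0.0674]
5 1 154 [ 0.434  -0.0405  0.0658]
7 0 61 [ 0.4201 -0.1332  0.0672]
7 1 107 [ 0.4204 -0.0386  0.0653]
6 0 240 [ 0.541  -0.0383  0.0671]
6 1 136 [ 0.5416 -0.0421  0.0659]
56.9
bar 0 257 [ 0.4201 -0.0451  0.0675]
grip [ 0.6084 -0.2939  0.254 ]
jars 295 [ 0.551 -0.12   0.1  ] [0.622 0.046 0.117]
bl 3 [ 0.5126 -0.4155  0.159 ] ((0.5124896764755249, -0.4156683385372162), (0.0010121508967131376, 0.003492624731734395), 79.27005767822266) [0.15345421 0.16326692]
blk 245 ((0.5888612866401672, -0.4122266471385956), (0.1636001467704773, 0.12345016002655029), 29.85270118713379)
tick 34 [ 0.5588 -0.4335  0.1089] [ 0.5754847  -0.41147895  0.13287197]
bar 1 112 [ 0.4205 -0.0433  0.0652]
grip [ 0.6083 -0.2948  0.2513]
jars 165 [ 0.552 -0.118  0.1  ] [0.624 0.046 0.116]
bl 43 [ 0.4978 -0.4327  0.1591] ((0.4969368278980255, -0.4376892149448395), (0.056705836206674576, 0.01873750425875187), 72.51976013183594) [0.15181335 0.16596524]
blk 134 ((0.5527893304824829, -0.40073224902153015), (0.1988113969564438, 0.10968779027462006), 57.02163314819336)
tick 19 [ 0.5533 -0.4314  0.0982] [ 0.57876867 -0.41229124  0.12996319]
```

View pics/p8.png

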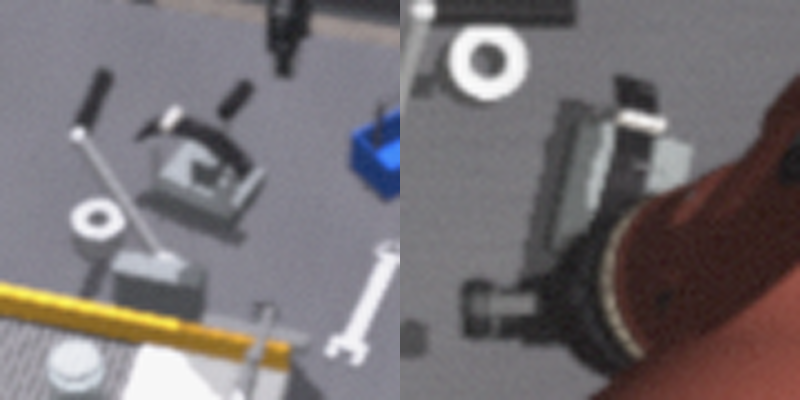

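The sprung lever is home (bar x back at .420). One jar was bumped about 25 mm but still stands on the belt. Now I'll fit the belt lever from the unoccluded earlier images.

Run:
```python
from h import *
def pca(g): 
    c=g.mean(0); u,s,v=np.linalg.svd(g-c); return c.round(4),v[0].round(3)
for t in '05':
    P,C,K=merged(t)
    for k in(0,1):
        dark=C.max(1)<75
        m=(K==k)&box(P,.44,.56,-.49,-.37,.145,.185)&dark; g=P[m]
        r=cv2.minAreaRect(g[:,:2].astype(np.float32)); print(t,k,'grip',m.sum(),pca(g[:,:2]),np.round(r[0],4),np.round(r[1],3),round(r[2],1),np.percentile(g[:,2],[10,50,90]).round(4))
        m=(K==k)&box(P,.46,.62,-.49,-.35,.024,.036)&(C.min(1)>80); r=cv2.minAreaRect(P[m,:2].astype(np.float32)); print('   blk',m.sum(),np.round(r[0],4),np.round(r[1],3),round(r[2],1),P[m,:2].min(0).round(3),P[m,:2].max(0).round(3))
        m=(K==k)&box(P,.46,.64,-.5,-.36,.05,.143)&dark; r=pca(P[m][:,:2]); print('   arc',m.sum(),r)
        m=(K==k)&box(P,.5,.62,-.47,-.38,.10,.14)&(C.min(1)>140); print('   tick',m.sum(),P[m].mean(0).round(4))
```

```text
0 0 grip 83 (array([ 0.4996, -0.4344]), array([-0.285, -0.959])) [ 0.4996 -0.4348] [0.048 0.017] 78.5 [0.1586 0.1638 0.1672]
   blk 333 [ 0.5445 -0.4125] [0.168 0.105] 65.8 [ 0.472 -0.49 ] [ 0.62  -0.351]
   arc 235 (array([ 0.5262, -0.4112]), array([-0.969,  0.249]))
   tick 28 [ 0.567  -0.4261  0.1247]
0 1 grip 25 (array([ 0.4991, -0.4271]), array([0.27 , 0.963])) [ 0.4972 -0.4331] [0.048 0.013] 77.0 [0.1555 0.1626 0.1655]
   blk 153 [ 0.5424 -0.4118] [0.168 0.105] 64.6 [ 0.472 -0.487] [ 0.618 -0.352]
   arc 65 (array([ 0.5179, -0.4071]), array([-0.966,  0.26 ]))
   tick 14 [ 0.5678 -0.4298  0.1194]
5 0 grip 84 (array([ 0.4995, -0.4341]), array([-0.265, -0.964])) [ 0.4998 -0.4358] [0.048 0.018] 71.0 [0.1587 0.1638 0.1678]
   blk 333 [ 0.5435 -0.4132] [0.168 0.106] 65.8 [ 0.472 -0.489] [ 0.62 -0.35]
   arc 229 (array([ 0.5263, -0.4113]), array([-0.969,  0.248]))
   tick 30 [ 0.5667 -0.425   0.1259]
5 1 grip 25 (array([ 0.4994, -0.4287]), array([0.243, 0.97 ])) [ 0.4987 -0.4332] [0.044 0.013] 78.3 [0.1549 0.1599 0.1664]
   blk 150 [ 0.5427 -0.4099] [0.164 0.105] 64.8 [ 0.471 -0.483] [ 0.62  -0.352]
   arc 66 (array([ 0.5191, -0.4078]), array([-0.97 ,  0.241]))
   tick 15 [ 0.5673 -0.428   0.1204]
```

The fit gives quadrant pivot ≈ (.533,-.440), yaw ≈ -0.255 and lever at about -0.30. The tick comes out at ≈ +0.34, which agrees with the stated 0.35.

Run:
```python
from h import *
yq=-.258; ex=np.array([np.cos(yq),np.sin(yq)]); pv=np.array([.533,-.440])
def bl(qq,dz=0): return [*(pv+.115*np.sin(qq)*ex),.045+.115*np.cos(qq)-GD+dz]
q0=-.30; a=best(bl(q0,.12),yq+np.pi/2)
go(bl(q0,.12),a); manip.set_gripper(.05); print('stop',line(bl(q0),.1,5)); manip.set_gripper(0)
print(manip.read_opening(),manip.read_gripper_force(),manip.read_contact_force(),manip.read_tcp_pos(),bl(q0))
for qq in np.linspace(-.2,.35,8): line(bl(qq),.06)
print(manip.read_contact_force(),manip.read_tcp_pos(),bl(.35))
manip.set_gripper(.04); line(bl(.35,.14),.1)
go([.30,-.35,.36],best([.3,-.35,.36],0)); manip.wait(.3)
cam('side','side9'); cam('top','top9'); print(manip.read_t())
P,C,K=merged('9')
for k in(0,1):
    m=(K==k)&box(P,.5,.64,-.52,-.40,.145,.185)&(C.max(1)<75); g=P[m]; r=(g[:,:2]-pv)@ex
    print('grip',m.sum(),r.mean(),'q',np.arcsin(r.mean()/.115),np.median(g[:,2]))
    m=(K==k)&box(P,.5,.68,-.18,.08,.1,.13); print('jars',m.sum(),P[m].min(0).round(3),P[m].max(0).round(3))
    m=(K==k)&box(P,.38,.5,-.16,.07,.061,.073)&(C.min(1)>100); print('bar',m.sum(),np.mean(P[m],0).round(4))
s,t=[pickle.load(open(n+'9.pkl','rb'))['img'] for n in('side','top')]
cv2.imwrite('pics/p9.png',np.hstack([cv2.resize(s[90:290,140:310],(383,450),interpolation=2),cv2.resize(t[60:240,120:280+120],(416,450*280//280),interpolation=2)]))
```

```text
stop False
0.018535067545446322 58.06400790810585 [0.85459808 0.08420143 4.89980112] [ 0.50056362 -0.43161936  0.13683219] [np.float64(0.5001399989261317), np.float64(-0.43132886536633613), np.float64(0.1361636962494447)]
[-5.25967564 -0.51830188  7.48320381] [ 0.56996118 -0.45030466  0.13455883] [np.float64(0.5711280943476251), np.float64(-0.4500612851067803), np.float64(0.1343278619774486)]
66.9333
grip 88 0.034136109606175 q 0.30137732597924194 0.16093962697178
jars 296 [ 0.553 -0.12   0.1  ] [0.622 0.042 0.117]
bar 262 [ 0.4201 -0.0462  0.0676]
grip 23 0.0315241713497765 q 0.27767789008739385 0.16019120422108624
jars 165 [ 0.551 -0.12   0.1  ] [0.624 0.046 0.117]
bar 117 [ 0.4202 -0.0405  0.0655]
```

View pics/p9.png

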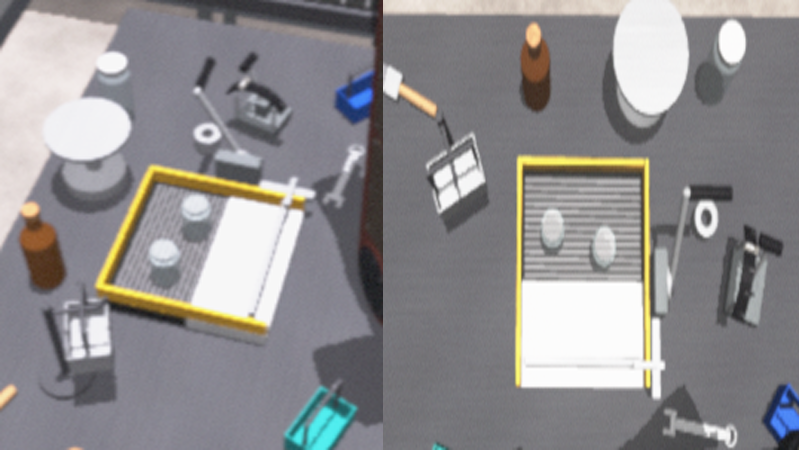

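The lever sits at about 0.30, inside the band but on the low side. I'll nudge it a little for margin.

Run:
```python
from h import *
yq=-.258; ex=np.array([np.cos(yq),np.sin(yq)]); pv=np.array([.533,-.440])
def bl(qq,dz=0): return [*(pv+.115*np.sin(qq)*ex),.045+.115*np.cos(qq)-GD+dz]
q0=.32; a=best(bl(q0,.14),yq+np.pi/2)
go(bl(q0,.14),a); manip.set_gripper(.05); print('stop',line(bl(q0),.1,5)); manip.set_gripper(0)
print(manip.read_tcp_pos(),bl(q0),manip.read_contact_force())
line(bl(.38),.03); print(manip.read_tcp_pos(),bl(.38),manip.read_contact_force())
manip.set_gripper(.04); line(bl(.38,.14),.1)
go([.30,-.35,.36],best([.3,-.35,.36],0)); manip.wait(.5)
cam('side','sideA'); cam('top','topA'); print(manip.read_t())
P,C,K=merged('A')
for k in(0,1):
    m=(K==k)&box(P,.5,.64,-.52,-.40,.145,.185)&(C.max(1)<75); r=(P[m][:,:2]-pv)@ex
    print('grip',m.sum(),'q',np.arcsin(r.mean()/.115), 'extent',np.arcsin(np.percentile(r,[2,98]).mean()/.115))
    m=(K==k)&box(P,.5,.68,-.18,.08,.1,.13); print('jars',m.sum(),P[m].min(0).round(3),P[m].max(0).round(3))
    m=(K==k)&box(P,.62,.72,.18,.3,.2,.22); print('pan bar',m.sum(),P[m].mean(0).round(3))
```

```text
stop False
[ 0.56851519 -0.44949999  0.13621525] [np.float64(0.567977836664463), np.float64(-0.44922999150943604), np.float64(0.13546207307948072)] [ 1.61146611 -0.51427634  5.00106926]
[ 0.57341912 -0.45081877  0.13419457] [np.float64(0.5742440393194435), np.float64(-0.45088352422664485), np.float64(0.1330964330912987)] [-2.99834883  2.62281886 12.19670902]
75.625
grip 87 q 0.32797035338174096 extent 0.33844292813000704
jars 299 [ 0.553 -0.12   0.1  ] [0.622 0.042 0.117]
pan bar 165 [0.672 0.236 0.209]
grip 25 q 0.3089591746960657 extent 0.32859045570001794
jars 165 [ 0.553 -0.12   0.1  ] [0.623 0.049 0.115]
pan bar 103 [0.669 0.239 0.208]
```

The lever now reads about 0.33, with the arm clear of everything and the other things in place. Handing in.

```bash
python3 -c "
from bench import manip
print(manip.job_done())"
```

```text
the job is handed in; nothing more can be done
None
```

I handed the job in; no verdict came back. In the last pictures the pan is on the hook, both jars (only two were there) stand on the belt, the sprung lever is home and the belt-speed lever reads about 0.33 rad; one jar got bumped about 25 mm during the run but still stands.

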